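Stow the tape measure on the bench carousel and hold it facing front

ROBOT

A 6-joint arm with a two-finger parallel gripper is mounted at the origin on a cart in front of the work surface, level with it; the furniture and walls round the work are solid. World frame = base frame: x ahead of the robot, y to its left, z up, the work surface at z = 0. Lengths are in m, angles in degrees, forces in N, time in s.
With the tool pointing down it reaches from about 0.35 to 0.95 m from the base axis. Payload 17.4 kg.
Tool frame: the origin (TCP) lies between the finger pads; the fingertips stand 14 mm ahead of it and the grasp point (between the pads) lies 5 mm behind it; z points along the fingers, y is the line along which they close (so a half turn about z gives the same grasp; the last joint's range is limited). The gripper opens to 93 mm and grips with 3 to 60 N. Pads are 15 mm wide; open, the fingers measure 128 mm over their backs; the gripper's body (75 mm by 188 mm) begins 65 mm behind the grasp point.
Start: joints at [62.75, 6.646, 82.598, -0, 90.757, -2.166], TCP at [0.286, 0.611, 0.233] pointing down, gripper open.
Joint ranges: [-162.19, 162.19], [-47.58, 125.68], [4.15, 143.07], [-65.23, 245.23], [0.69, 171.88], [-170.13, 170.13]. Speed limits (degrees/s): [108.29, 108.29, 127.2, 180, 180, 180].

INTERFACE

Orientations are given as a 3x3 rotation matrix whose columns are the frame's x, y, z axes.
In Python, from rig import r gives the robot as it stands. Calls block until the motion is done:
- r.move_pose(position, orientation): joint-space move of the TCP to a pose.
- r.move_linear(position, attitude=None, rate=0.15, threshold=None): straight line of the TCP; attitude=None keeps the orientation; rate is the mean speed in m/s. With threshold (N) it stops when the force on the tool has changed by that much, and returns True; else False.
- r.move_j(angles): joint-space move.
- r.command_gripper(opening, effort=None): opening from 0.0 (shut) to 1.0 (fully open); effort is the grip in N (None keeps the last); returns when the fingers have stopped.
- r.pause(seconds).
- r.inverse_kinematics(position, orientation): joint angles nearest the present ones, or None.
- r.observe(): the state.
- r.capture(name): name is "side" or "top" or "wrist"; returns (picture, depth): 400x640x3 uint8, red, green, blue; 400x640 float32, m along the optical axis (not along the pixel's ray), 0 where there is no reading.
- r.camera_model(name): a dict with "fov_y" (degrees; the focal length in pixels is half the picture's height over the tangent of half this angle, whatever the lens; pixels are square), "cx", "cy" (the principal point, pixels), "cam_to_world" (4x4, takes a point from camera to world coordinates); the wrist camera has in their place "mount" (4x4, takes a point from camera to tool coordinates, whose origin is the TCP and whose axes are the flange's). Camera axes: x right, y up, looking along -z (the intrinsics and any distortion apply to the point x, -y, -z); pixel columns grow to the right and rows downward; lengths in m; the calibration is good to about 2 mm. A picture is of the moment at which its call begins: read the wrist's pose just before it. camera_model takes no time and is no camera call.
A pose or a line that the arm cannot do raises r.IKError and nothing moves.
- r.hand_in(): hands the job in; it is judged then, once.
The state is a dict: "time_s": time; "joint_pos": joint angles; "dq": joint speeds; "joint_efforts": joint torques, N m; "ee_pos": TCP position; "tcp_rot": TCP orientation; "force": force on the tool from outside, world axes, zero at the start; "moment": the same for the moment, N m; "gripper_width": opening from 0.0 (shut) to 1.0 (fully open); "grasp_force": force on a finger pad.
Only numpy, scipy, OpenCV 4.12 (cv2) and the standard library are available. Lean on these libraries where they do the work, as an engineer would, in place of code of your own. Each camera call takes 0.05 s, during which the arm holds its last target. There are 200 camera calls.

TASK

First stand the tape measure upright and lengthwise on the empty narrow raised rest of the bench carousel, centred on it, and let go of it while that rest still points away to the side. Then take the bar handle on top of the carousel's centre post and turn the carousel smoothly, so that the tape measure stays standing, until its rest is in line with the pointer on the fixed base. Finish while still gripping the handle, holding the carousel still; do not let go, and leave the other things on the bench where they are.

Things in the scene. Friction and masses are not known exactly. Their poses are not given: they have to be found in the camera images.
- tape_measure: Tape measure, loose, upright on the table in front of or behind the ply bundle, 0.2-0.4 kg. Case 32 mm wide along own x (grip across this), 70 mm long along own y (-20 to +50 mm), 62 mm tall (67 with the button); a thin low metal tongue, 18 mm wide, runs on to y = -50 mm, toward the robot at the start. Own z up. Origin under the middle of the 100 mm length, at the underside.
- tape_case (a point): Point at the middle of the underside of the tape measure's case (15 mm along own +y from the body's origin); axes as the tape measure's.
- carousel_base: Fixed plywood base of the carousel, 210 mm across, on the table. Origin on the turning axis at table height. Its own -x points to its front, where the pointer is: a 16 mm wide wooden tongue with an upright tip, 140 to 152 mm from the axis, 29 mm high. Own z is up.
- pointer_tip (a point): Top of the pointer, 146 mm in front of the turning axis (along -x of the base), 29 mm above the table.
- rest_top (a point): Middle of the top of the narrow raised rest on the turning top (a disc 250 mm across, upper face 29 mm above the table): rubber pad 70 mm long (radial; own x points to the axis) by 32 mm wide (own y), 76 mm above the table, 85 mm from the axis. The only empty station: a pot, a flat round tin and a block of drill bits, fixed on the disc and under 0.11 m high, fill the others.
- carousel_handle: Wooden bar handle on the centre post (24 mm thick up to 117 mm above the table, then a 12 mm steel neck), fixed to the turning top. 14 mm thick along own x (the direction from the rest to the axis: grip across this), 50 mm long along own y, 32 mm high; origin at its middle, on the turning axis, 175 mm above the table.
- carousel_top (a joint): Turn of the carousel's top, rad, counter-clockwise positive seen from above. 0: the rest is in line with the pointer; at the start between 0.7 and 1.4, so it has to turn clockwise. It turns against light friction and drag (0.06 N m, 0.25 N m s), has no spring and stays where it is left (3 rad either way). Jerky stop-and-go turning can tip the tape measure; one smooth turn is best.
- box_dowels: Small cardboard box 64x71x51 mm, loose, in front of or behind the ply bundle; leave it alone. Origin under its middle.
- sanding_block: Cork sanding block 63x113x34 mm, loose, at the back; leave it alone. Origin under its middle.
- offcut_6: Wood offcut 30x60x30 mm, loose, in front of the ply bundle; leave it alone. Origin under its middle.
Things that resemble listed ones, but are neither listed nor needed, are in the scene too. Of the things that look like the tape_measure, the larger one is meant.

How it is judged:
By the outcome, as a careful person would: the job done as asked, in the order asked, and still so for the second after the job is handed in, while the arm keeps its last pose, push and grip.
It also fails if it takes over 51 s, if anything falls off the work surface, if the arm or the gripper's body presses on something with over 40 N, if the wrist force passes 120 N, or if a joint passes its speed limit or range.

## Working session

There is one attempt and no reset: what is moved stays moved. The work goes in short steps, each a Python script; the robot and the scene stay as the last script left them, time stands still between calls to the robot, and variables do not carry over. Pictures are saved under pics/ and viewed, at most 10 in all, crops included, and the job is handed in when it is done.

```bash
ls; mkdir -p pics; cat > h.py <<'E'
import numpy as np, cv2
from rig import r
def cam(n):
    m=r.camera_model(n); f=200/np.tan(np.radians(m['fov_y'])/2)
    if 'mount' in m:
        s=r.observe(); T=np.eye(4); T[:3,:3]=s['tcp_rot']; T[:3,3]=s['ee_pos']; M=T@np.array(m['mount'])
    else: M=np.array(m['cam_to_world'])
    return m,f,M
def grab(n):
    m,f,M=cam(n); p,d=r.capture(n); return p,d,m,f,M
def ud(m,f,uv):
    K=np.array([[f,0,m['cx']],[0,f,m['cy']],[0,0,1]])
    D=np.array(m.get('distortion',m.get('dist',np.zeros(5))),float)
    return cv2.undistortPoints(np.array(uv,float).reshape(-1,1,2),K,D).reshape(-1,2)
def ray(m,f,M,uv,z):
    q=ud(m,f,uv); d=np.c_[q[:,0],-q[:,1],-np.ones(len(q))]@M[:3,:3].T
    o=M[:3,3]; return o+d*((z-o[2])/d[:,2])[:,None]
def cloud(d,m,f,M):
    v,u=np.mgrid[:400,:640]; q=ud(m,f,np.c_[u.ravel(),v.ravel()]); z=d.ravel()
    P=np.c_[q[:,0]*z,-q[:,1]*z,-z]@M[:3,:3].T+M[:3,3]; P[z==0]=np.nan
    return P.reshape(400,640,3)
def save(n,p): cv2.imwrite('pics/'+n,p[:,:,::-1])
E
python3 - <<'E'
from h import *
for n in('top','side'):
    p,d,m,f,M=grab(n); save(n+'0.png',p); np.savez('/tmp/'+n,p=p,d=d,M=M); print(n,m,f)
print(r.camera_model('wrist')); print(r.observe())
E
```

```text
pics
top {'fov_y': 42.21956535304735, 'cx': 324.9215444334793, 'cy': 194.58323163382008, 'cam_to_world': array([[ 0.0246916 ,  0.9828291 , -0.18285866,  0.35793778],
       [-0.99951896,  0.02770443,  0.01393969,  0.00389601],
       [ 0.01876633,  0.1824265 ,  0.98304038,  1.24663262],
       [ 0.        ,  0.        ,  0.        ,  1.        ]])} 518.0487392165096
side {'fov_y': 53.85923668482543, 'cx': 321.1103444471679, 'cy': 191.9186101591474, 'cam_to_world': array([[ 0.99939141, -0.02218122,  0.02692232,  0.58575933],
       [ 0.03443578,  0.50416533, -0.86292033, -0.9036878 ],
       [ 0.00556733,  0.86332225,  0.50462233,  0.6541382 ],
       [ 0.        ,  0.        ,  0.        ,  1.        ]])} 393.7169743227592
{'fov_y': 71.50491984642417, 'cx': 323.46216063867445, 'cy': 199.81134290285124, 'mount': array([[-1.11752768e-04,  9.57526976e-01,  2.88343680e-01,
         8.00377854e-02],
       [ 9.99999882e-01,  2.43542984e-04, -4.21185657e-04,
        -1.48570930e-04],
       [-4.73520708e-04,  2.88343598e-01, -9.57526890e-01,
        -1.53307798e-01],
       [ 0.00000000e+0
[... 166 characters left out ...]
3,
        9.07565951e+01, -2.16643274e+00]), 'dq': array([ 0.06792195, -0.02038847, -0.07253612,  0.17728106, -0.00074605,
        0.07800746]), 'joint_efforts': array([ 3.00756285e-03, -7.22905827e+01, -6.23861432e+01,  7.82764005e-02,
        2.28042580e-02, -4.55575980e-05]), 'ee_pos': array([0.28607046, 0.61119899, 0.23201188]), 'tcp_rot': array([[-9.05702855e-01,  4.23912844e-01, -4.89689392e-04],
       [ 4.23913120e-01,  9.05702443e-01, -8.67129735e-04],
       [ 7.59254465e-05, -9.92947634e-04, -9.99999504e-01]]), 'force': array([-0.50642468, -0.58509021, -0.06266721]), 'moment': array([-0.02074381, -0.02662057,  0.00115059]), 'grasp_force': 0.0, 'gripper_width': 0.9977894088359376}
```

View pics/top0.png

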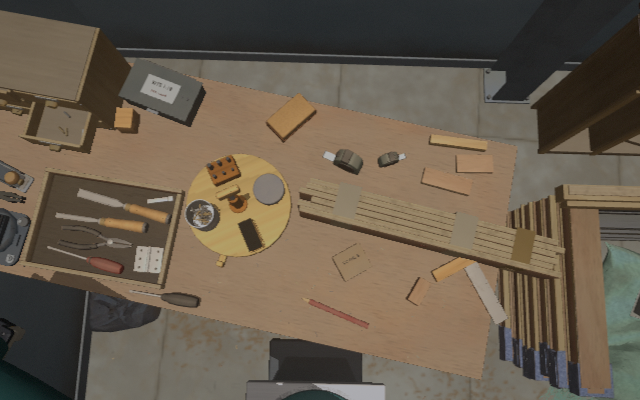

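View pics/side0.png

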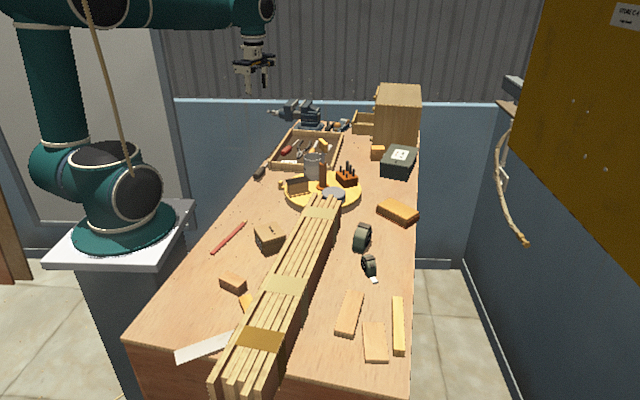

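The top view shows the carousel at (238,205), with the empty dark rest at (250,235), the pointer at (221,260) and the handle at (230,190). Two things could be taken for the tape measure: the larger at (347,160), with its tongue to the left at (329,155), and the smaller at (390,158), with its tongue to the right. By the description I choose the larger. I'll measure it and take a close look from the wrist.

```bash
python3 - <<'E'
from h import *
p,d,m,f,M=grab('top'); P=cloud(d,m,f,M)
# disc: pixels near z=.029
X=P[:,:,:]; z=P[...,2]
def q(a): return np.round(a,4)
for u,v in [(347,160),(329,155),(390,158),(250,235),(221,261),(230,190),(240,245),(330,270)]: print((u,v),q(P[v,u]))
mk=((np.abs(z-.029)<.006)).astype(np.uint8); mk[:, :170]=0; mk[:,305:]=0; mk[:145]=0; mk[265:]=0
c=max(cv2.findContours(cv2.morphologyEx(mk,cv2.MORPH_CLOSE,np.ones((15,15))),0,1)[0],key=cv2.contourArea)
W=ray(m,f,M,cv2.convexHull(c)[:,0],.029)[:,:2].astype(np.float32)
print('disc',cv2.minEnclosingCircle(W))
mk=(np.abs(z-.076)<.008)&(p.max(2)<90); mk[:,:232]=0;mk[:,270:]=0;mk[:210]=0;mk[260:]=0
uv=np.argwhere(mk)[:,::-1]; W=ray(m,f,M,uv,.076)[:,:2].astype(np.float32); print('pad',len(uv),cv2.minAreaRect(W))
for nm,x0,x1 in(('big',318,370),('small',372,412)):
    mk=(z>.045); mk[:,:x0]=0; mk[:,x1:]=0; mk[:130]=0; mk[180:]=0
    W=P[mk]; print(nm,mk.sum(),cv2.minAreaRect(W[:,:2].astype(np.float32)),np.nanmax(W[:,2]))
# handle
mk=(z>.17); mk[:,:190]=0; mk[:,280:]=0; mk[:150]=0; mk[250:]=0
print('handle',mk.sum(),cv2.minAreaRect(P[mk][:,:2].astype(np.float32)),np.nanmax(z[mk]))
# wrist look at tape: tool above, camera 8cm off tool x
E
```

```text
(347, 160) [ 0.6619 -0.0627  0.065 ]
(329, 155) [ 0.6884 -0.0213  0.0064]
(390, 158) [ 0.6752 -0.167   0.0444]
(250, 235) [0.4781 0.1543 0.0755]
(221, 261) [0.4213 0.2273 0.0133]
(230, 190) [0.5582 0.1854 0.1918]
(240, 245) [0.4591 0.1829 0.0257]
(330, 270) [ 0.4075 -0.0305 -0.0039]
disc ((0.5331201553344727, 0.199110746383667), 0.1681092530488968)
pad 410 ((0.47932642698287964, 0.15546271204948425), (0.06843774020671844, 0.03044404461979866), 25.677335739135742)
big 366 ((0.640102207660675, -0.04886998236179352), (0.06402363628149033, 0.10474901646375656), 61.6182861328125) 0.0880647816250184
small 50 ((0.6783021688461304, -0.16686701774597168), (0.022813595831394196, 0.025940285995602608), 16.65062141418457) 0.05165313724936871
handle 199 ((0.5561140775680542, 0.1932477355003357), (0.014697090722620487, 0.04983213171362877), 25.94939613342285) 0.19478544075835758
```

```bash
cat >> h.py <<'E'
def R(psi):
    c,s=np.cos(np.radians(psi)),np.sin(np.radians(psi))
    return np.array([[c,s,0],[s,-c,0],[0,0,-1.]])
E
python3 - <<'E'
from h import *
t=r.observe()['time_s']
r.move_pose([.46,.21,.30],R(116)); r.pause(.3); p,d,m,f,M=grab('wrist'); save('w_car.png',p); np.savez('/tmp/wcar',p=p,d=d,M=M)
P=cloud(d,m,f,M); z=P[...,2]
mk=(z>.17)&(z<.21); n,l,s,c=cv2.connectedComponentsWithStats(mk.astype(np.uint8))
for i in range(1,n):
    if s[i,4]>150: W=P[l==i]; print('hi',s[i],cv2.minAreaRect(W[:,:2].astype(np.float32)),W[:,2].mean())
r.move_pose([.665,-.055,.25],R(58)); r.pause(.3); p,d,m,f,M=grab('wrist'); save('w_tape.png',p); np.savez('/tmp/wtape',p=p,d=d,M=M)
P=cloud(d,m,f,M); z=P[...,2]
for lo,hi in((.052,.075),(.03,.1),(.002,.02)):
  n,l,s,c=cv2.connectedComponentsWithStats(((z>lo)&(z<hi)).astype(np.uint8))
  for i in range(1,n):
    if s[i,4]>300: W=P[l==i]; print(lo,s[i],cv2.minAreaRect(W[:,:2].astype(np.float32)),W[:,2].mean())
print(r.observe()['time_s'],t)
E
```

```text
hi [388 222  20  50 407] ((0.5538042187690735, 0.1959579586982727), (0.01295458059757948, 0.049181826412677765), 21.53299903869629) 0.18363193856567936
0.052 [ 62   0  23  20 340] ((0.5411491990089417, 0.24545930325984955), (0.024858519434928894, 0.004406060557812452), 38.73351287841797) 0.06400676850367207
0.052 [113  33  24  27 318] ((0.5615980625152588, 0.19024619460105896), (0.0230384673923254, 0.010632941499352455), 41.01274871826172) 0.06378747772773612
0.052 [ 158   54   64   67 3344] ((0.5914698243141174, 0.12354394048452377), (0.07256700843572617, 0.07295024394989014), 67.7790298461914) 0.056512626027063806
0.052 [ 88  84  31  64 580] ((0.48204079270362854, 0.15601623058319092), (0.06929033994674683, 0.026392942294478416), 26.92306137084961) 0.06106010237605194
0.052 [251 150  63 144 721] ((0.5914446711540222, -0.08080431818962097), (0.2172357589006424, 0.007240306586027145), 77.9788589477539) 0.0637179452868529
0.052 [316 163  29  43 984] ((0.6706693768501282, -0.06231391057372093), (0.054686058312654495, 0.036456719040870667), 66.55717468261719) 0.06137226369628459
0.03 [ 
[... 1509 characters left out ...]
914, 0.03284952789545059), 74.98773193359375) 0.005789081694122311
0.002 [362 272  32  22 393] ((0.6483094096183777, -0.256043016910553), (0.030334074050188065, 0.05493326485157013), 48.08034133911133) 0.014899100793439752
0.002 [376 324  31  21 442] ((0.6189672350883484, -0.35132884979248047), (0.0670911967754364, 0.04151333123445511), 80.60848999023438) 0.018617241088644088
0.002 [411 324  31  29 466] ((0.6655747294425964, -0.38658392429351807), (0.07193653285503387, 0.03251893073320389), 86.84626007080078) 0.013680446431278179
0.002 [212 338  39  20 316] ((0.3746592700481415, -0.2262609302997589), (0.026844922453165054, 0.06583240628242493), 35.4210319519043) 0.01106369159847454
3.75 0.15
```

View pics/w_tape.png

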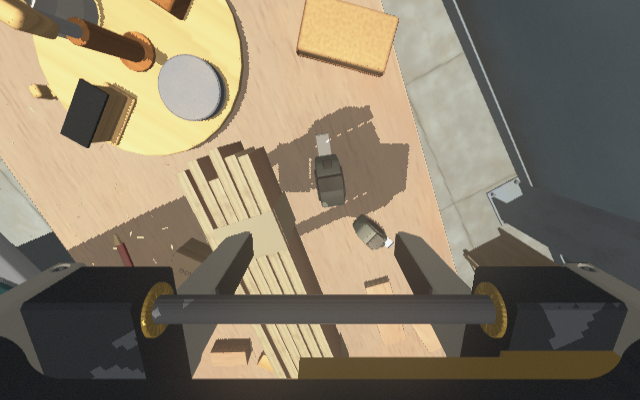

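View pics/w_car.png

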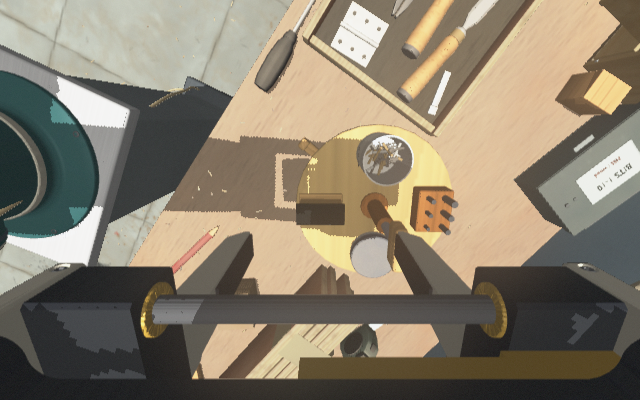

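The wrist crop confirms the choice. The larger tape is at (330,180) with its tongue up at (323,145), and the smaller one at (370,232) has its tongue to the right. The ply bundle is about 0.09 m high next to the tape, so I will open the fingers only partly. One closer look before the grasp.

```bash
python3 - <<'E'
from h import *
r.move_pose([.672,-.06,.17],R(68)); r.pause(.3); p,d,m,f,M=grab('wrist'); save('w_tape2.png',p[60:300,180:500].repeat(2,0).repeat(2,1))
P=cloud(d,m,f,M); z=P[...,2]
for lo,hi in((.054,.08),(.025,.1),(.003,.015)):
  n,l,s,c=cv2.connectedComponentsWithStats(((z>lo)&(z<hi)).astype(np.uint8))
  for i in range(1,n):
    W=P[l==i]
    if s[i,4]>100 and np.hypot(*(W.mean(0)[:2]-[.675,-.05]))<.05: print(lo,s[i],cv2.minAreaRect(W[:,:2].astype(np.float32)),W.mean(0))
# bundle near edge
b=P[(z>.07)&(z<.1)&(np.abs(P[...,1]+.06)<.03)]; print('bundle x max',np.percentile(b[:,0],[90,98]), 'z',np.median(b[:,2]))
# table bias
print('table z',np.nanmedian(z[(np.abs(z)<.012)]))
E
```

```text
0.054 [ 305  178   35   48 1383] ((0.6701915860176086, -0.06289553642272949), (0.05019809678196907, 0.03433387726545334), 67.82455444335938) [ 0.67133802 -0.06074791  0.0625455 ]
0.025 [ 305  166   35   62 2023] ((0.6706204414367676, -0.06168000027537346), (0.06268759071826935, 0.03631339967250824), 67.56390380859375) [ 0.67270878 -0.05662224  0.05730519]
0.003 [308 136  27  29 445] ((0.6872851848602295, -0.01838778890669346), (0.03119828552007675, 0.029533330351114273), 67.64566040039062) [ 0.68741754 -0.01863828  0.00541745]
bundle x max [0.59823974 0.60161121] z 0.09862516536877808
table z 0.001109983953884508
```

View pics/w_tape2.png

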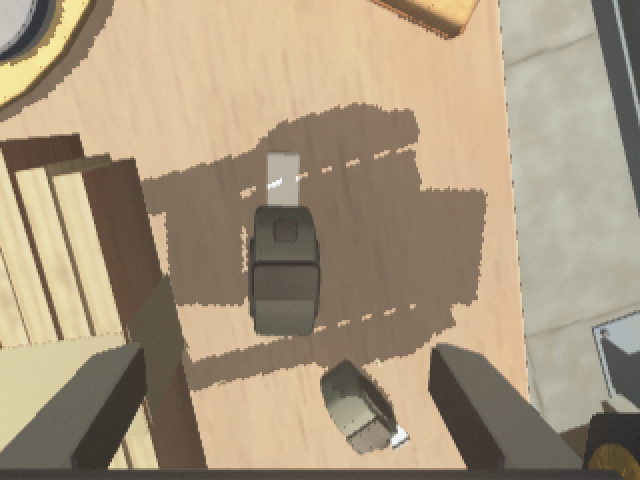

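The close crop shows the large tape's case at crop (284,270) and its tongue at (283,180). The case axis is 67.6°, and the case and tongue measurements agree on a case centre of about (0.669, -0.065). I'll grasp it now.

```bash
python3 - <<'E'
from h import *
r.command_gripper(.62,30)
r.move_linear([.669,-.0648,.12],R(67.6)); print(r.move_linear([.669,-.0648,.045],rate=.1,threshold=15))
r.command_gripper(0,30); s=r.observe(); print(s['gripper_width']*93,s['grasp_force'],s['ee_pos'],s['time_s'])
r.move_linear([.669,-.0648,.24]); r.pause(.2)
p,d,m,f,M=grab('wrist'); save('w_held.png',p)
s=r.observe(); print(s['gripper_width']*93,s['force'],s['time_s'])
P=cloud(d,m,f,M); T=np.eye(4); T[:3,:3]=s['tcp_rot'];T[:3,3]=s['ee_pos']
L=(P-T[:3,3])@T[:3,:3]
mk=(L[...,2]<.07)&(L[...,2]>-.06)&(np.abs(L[...,1])<.012)&(np.abs(L[...,0])<.09)
W=L[mk]; print(len(W)); 
for z0 in np.arange(-.02,.06,.01):
    w=W[(W[:,2]>=z0)&(W[:,2]<z0+.01)]
    if len(w): print(round(z0,3),len(w),w[:,0].min().round(4),w[:,0].max().round(4),w[:,1].mean().round(4))
# carousel pads from saved/top
q=np.load('/tmp/wcar.npz'); mm=m; Pc=cloud(q['d'],m,f,q['M']); g=q['p'].max(2)
for nm,lo,hi,dark in(('pad',.07,.083,1),('ptr',.02,.036,0)):
    mk=(Pc[...,2]>lo)&(Pc[...,2]<hi)
    c=np.array([.48,.156]) if dark else np.array([.415,.23]); mk&=np.hypot(Pc[...,0]-c[0],Pc[...,1]-c[1])<(.05 if dark else .02)
    W=Pc[mk]; print(nm,len(W),cv2.minAreaRect(W[:,:2].astype(np.float32)),W.mean(0))
t=np.load('/tmp/top.npz'); mt,ft,Mt=cam('top'); Pt=cloud(t['d'],mt,ft,Mt)
mk=np.hypot(Pt[...,0]-.415,Pt[...,1]-.23)<.025; mk&=(Pt[...,2]>.018); print('ptr top',Pt[mk].mean(0),mk.sum(),Pt[mk].max(0))
E
```

```text
False
32.938509611957436 29.946630746126175 [ 0.66908944 -0.06480622  0.04528417] 7.1833
33.202548897503526 [-0.07690921  1.29383265 -2.80143479] 8.8833
5848
-0.02 1636 -0.0209 0.024 0.0
-0.01 990 -0.0225 0.0348 0.0001
0.0 234 0.0301 0.0337 0.0001
0.01 249 0.0328 0.0351 0.0
0.02 168 0.034 0.0357 0.0001
0.03 320 0.0347 0.0654 -0.0015
0.04 921 0.0351 0.0654 -0.0006
pad 1059 ((0.4796154201030731, 0.15951621532440186), (0.06977476924657822, 0.03238454461097717), 25.670530319213867) [0.47908244 0.15985393 0.07707739]
ptr 84 ((0.41498905420303345, 0.23320433497428894), (0.015921009704470634, 0.011600496247410774), 76.42041015625) [0.41503109 0.23355403 0.02917812]
ptr top [0.42013993 0.22826244 0.02682203] 47 [0.43910225 0.23870811 0.03126159]
```

View pics/w_held.png

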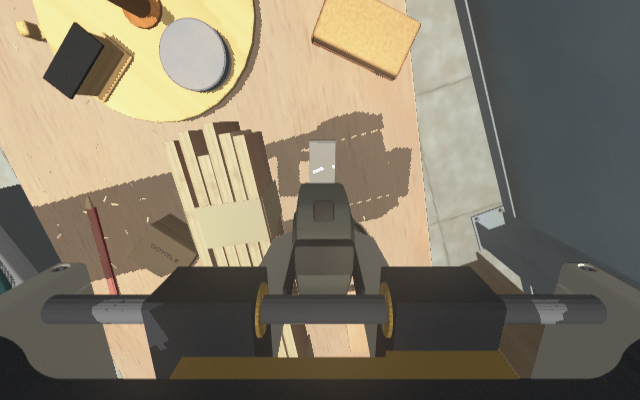

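The tape is held square: the case centre is within 0.5 mm of the TCP. Next I'll measure the pad in the same tool orientation I'll place with, so any mount error cancels.

```bash
cat > pad.py <<'E'
from h import *
def pad(P,c,lo=.07,hi=.083,rad=.05):
    mk=(P[...,2]>lo)&(P[...,2]<hi)&(np.hypot(P[...,0]-c[0],P[...,1]-c[1])<rad)
    W=P[mk]; return len(W),cv2.minAreaRect(W[:,:2].astype(np.float32)),W.mean(0)
E
python3 - <<'E'
from pad import *
a=np.radians(25.7); i=np.array([np.cos(a),np.sin(a)]); c=np.array([.4796,.1575])
r.move_pose([*(c+.10*i),.285],R(205.7)); r.pause(.3)
p,d,m,f,M=grab('wrist'); save('w_pad.png',p); P=cloud(d,m,f,M)
print(pad(P,c)); print('ptr',pad(P,[.415,.2325],.02,.036,.02))
s=r.observe(); print(s['time_s'],s['joint_pos'].round(1),s['gripper_width']*93)
E
```

```text
(1590, ((0.47959762811660767, 0.15879401564598083), (0.06989598274230957, 0.03161061555147171), 25.02539825439453), array([0.47869094, 0.15826333, 0.07710004]))
ptr (120, ((0.41497015953063965, 0.2325059175491333), (0.01564273238182068, 0.012119775637984276), 71.91826629638672), array([0.41571921, 0.2318721 , 0.0286926 ]))
10.9583 [ 17.   -2.7  87.4   0.   95.3 -98.7] 33.33293843720801
```

View pics/w_pad.png

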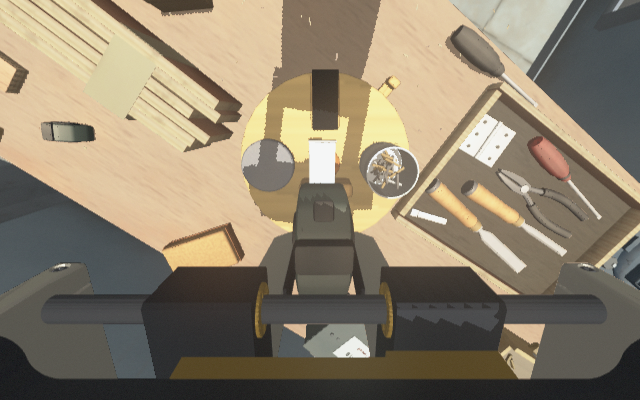

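Both tool orientations put the pad at (0.4796, 0.159), 70x32 mm, at 25.6°, so I'll place there.

```bash
python3 - <<'E'
from pad import *
c=[.4796,.1590]
r.move_linear([*c,.285],R(205.6),rate=.2)
r.move_linear([*c,.14],rate=.12)
print('contact',r.move_linear([*c,.119],rate=.02,threshold=4)); s=r.observe(); print(s['ee_pos'],s['force'],s['time_s'])
r.command_gripper(.54,30); r.pause(.2)
r.move_linear([*c,.26],rate=.15)
a=np.radians(25.6); i=np.array([np.cos(a),np.sin(a)])
r.move_pose([*(np.array(c)+.05*i),.30],R(115.6)); r.pause(.3)
p,d,m,f,M=grab('wrist'); save('w_placed.png',p); P=cloud(d,m,f,M)
h=np.array(c)+.085*i; print('pred axis',h)
print('handle',pad(P,h,.165,.21,.035))
print('tape',pad(P,c,.12,.15,.06))
print('pad',pad(P,c)); print('ptr',pad(P,[.415,.2325],.02,.036,.02))
print(r.observe()['time_s'])
t,d,m,f,M=grab('top'); P=cloud(d,m,f,M); print('handle top',pad(P,h,.17,.21,.035)); save('t2.png',t[140:290,160:320].repeat(4,0).repeat(4,1))
E
```

```text
contact True
[0.47955685 0.1589929  0.12122897] [-0.3002281   0.30237682  5.01900122] 13.8333
pred axis [0.55625576 0.19572729]
handle (808, ((0.5558851957321167, 0.19638009369373322), (0.014055728912353516, 0.04948560148477554), 25.791357040405273), array([0.55369082, 0.19834203, 0.1886805 ]))
tape (1426, ((0.4773540496826172, 0.15853963792324066), (0.06369780004024506, 0.03665599972009659), 26.774625778198242), array([0.47896875, 0.16205278, 0.13506853]))
pad (185, ((0.4721367359161377, 0.15859195590019226), (0.08395165205001831, 0.03084365651011467), 22.78786849975586), array([0.46645913, 0.16159545, 0.07789533]))
ptr (100, ((0.4153115749359131, 0.23340341448783875), (0.015440036542713642, 0.012217211537063122), 72.92021942138672), array([0.41588196, 0.23339551, 0.02879061]))
17.4167
handle top (0, ((0.0, 0.0), (0.0, 0.0), 0.0), array([nan, nan, nan]))pad.py:4: RuntimeWarning: Mean of empty slice.
  W=P[mk]; return len(W),cv2.minAreaRect(W[:,:2].astype(np.float32)),W.mean(0)
  ret = um.true_divide(
```

View pics/w_placed.png

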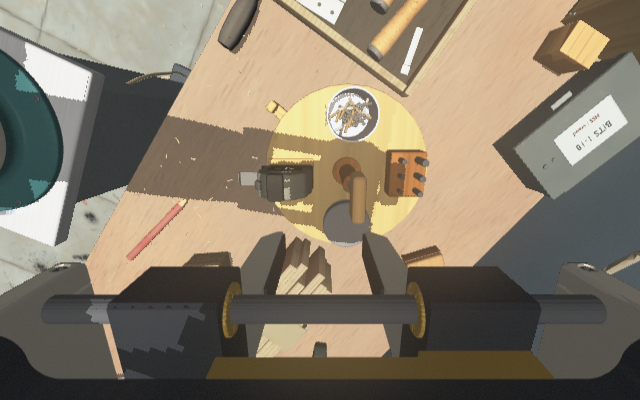

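The tape stands centred on the rest. The handle is at (0.556, 0.196), and the turn needed is about 40.4°. I'll time the turn in the air first, then grip the handle.

```bash
python3 - <<'E'
from h import *
h=[.556,.196]
r.move_pose([*h,.25],R(115.7)); T=lambda:r.observe()['time_s']
t=T(); r.move_linear([*h,.25],R(95),rate=.15); print('lin .15 20deg',T()-t)
t=T(); r.move_linear([*h,.25],R(115.7),rate=.05); print('lin .05 20deg',T()-t)
r.move_linear([*h,.17],rate=.12,threshold=15)
r.command_gripper(0,50); s=r.observe(); print(s['gripper_width']*93,s['grasp_force'],s['force'],s['moment'],s['time_s'],s['ee_pos'],s['joint_pos'])
E
```

```text
lin .15 20deg 0.5082999999999984
lin .05 20deg 0.508300000000002
13.380561958381856 50.00044763088226 [-2.01163208 -1.05203556  2.17481022] [-0.12272471  0.29714454  0.02864235] 20.3167 [0.55594022 0.19598084 0.17008227] [ 1.69400325e+01 -2.63952253e+00  9.79417332e+01 -1.47332484e-03
  8.47042307e+01 -8.76136721e+00]
```

```bash
python3 - <<'E'
from pad import *
s=r.observe(); t=s['time_s']
r.move_linear([.556,.196,.1697],R(115.7-40.4),rate=.00012); r.pause(.5)
s=r.observe(); print(s['time_s']-t,s['time_s'],s['gripper_width']*93,s['grasp_force'],s['force'],s['moment'],s['joint_pos'][5])
p,d,m,f,M=grab('side'); save('s3.png',p[120:260,230:420].repeat(4,0).repeat(4,1)[:560,:760]); 
P=cloud(d,m,f,M); e=np.array([np.cos(np.radians(165.3)),np.sin(np.radians(165.3))]); c=np.array([.556,.196])+.085*e
print('exp',c); print('tape side',pad(P,c,.125,.15,.06))
p,d,m,f,M=grab('wrist'); save('w3.png',p); P=cloud(d,m,f,M)
print('tape',pad(P,c,.12,.15,.06)); print('pad',pad(P,c)); print('ptr',pad(P,[.415,.2325],.02,.036,.02))
E
```

```text
1.3582999999999998 21.675 13.469032529305053 50.00355541706085 [-3.4237346 -2.0858253  4.9051927] [-0.30936927  0.65703364 -0.05125786] 31.521632750161082
exp [0.47378224 0.21756943]
tape side (128, ((0.47299468517303467, 0.2155410647392273), (0.03595329448580742, 0.057606685906648636), 69.86687469482422), array([0.4752253 , 0.20917341, 0.13442961]))
tape (3708, ((0.4725978672504425, 0.21976670622825623), (0.03399869054555893, 0.06409496068954468), 74.19451141357422), array([0.4790971 , 0.22020371, 0.13491698]))
pad (388, ((0.46730971336364746, 0.22049736976623535), (0.03102990798652172, 0.0854390561580658), 74.8375473022461), array([0.48592755, 0.2253034 , 0.07716377]))
ptr (106, ((0.4165406823158264, 0.23511523008346558), (0.011500543914735317, 0.011379958130419254), 69.72306823730469), array([0.41704827, 0.23682447, 0.02791696]))
```

View pics/s3.png

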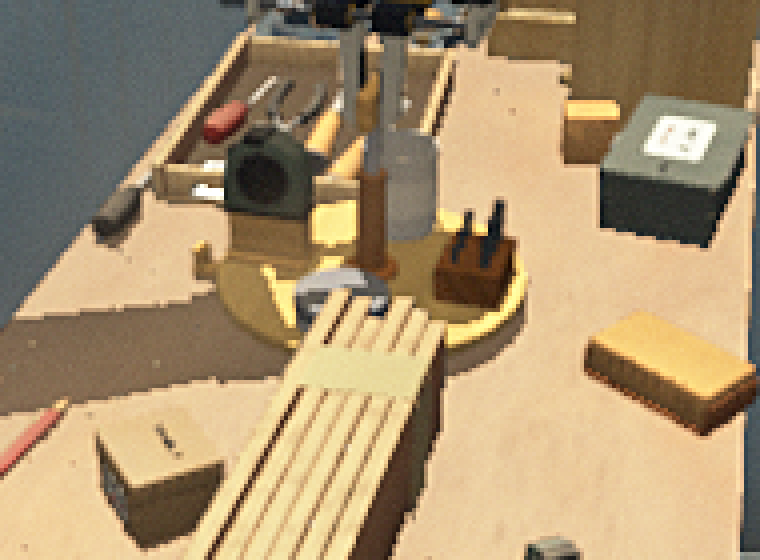

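View pics/w3.png

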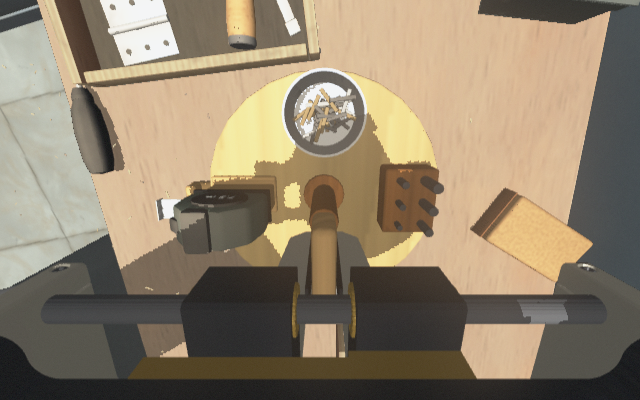

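The tape stands on the rest, in line with the pointer: side crop tape (268,180) with the pointer at (203,262), and the wrist view agrees to within about 1°. The handle is still gripped and the carousel is still.

```bash
python3 -c "
from rig import r
r.pause(.5); s=r.observe(); print(s['dq'].round(2),s['grasp_force'],s['time_s']); print(r.hand_in())"
```

```text
[-0.04  0.01  0.05  0.05  0.01  0.04] 50.00350534915924 22.275
the job is handed in; nothing more can be done
None
```

I handed the job in at 22.3 s: the tape measure stands centred on the rest, the carousel is turned to within about 1° of the pointer by my measurements, and the gripper is still holding the handle.

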